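Get the block plane from under the tote's sliding tray and put all back

TASK

The block plane is wanted on the planing board, but it lies under the sliding tray of the tool tote, and the spray can and the finish tin stand in the tray's way. Stand both upright on the rubber mat, slide the tray right across to the pocket end, and lay the plane sole down on the middle of the pale board, lengthwise. Then slide the tray fully home again and put the can and the tin back upright, each into the pocket it came from; leave the wax tin and the jar of screws alone.

Things in the scene. Friction and masses are not known exactly. Their poses are not given: they have to be found in the camera images.
- tote: Open plywood tool tote, heavy, 190 (x) x 306 (y) x 90 mm. Origin: centre of its footprint on the bench; y the long axis, +y to the pocket end. Walls 9 mm, top z = 90 mm; inner floor z = 26 mm. Two pockets at the +y end, 83 (x) x 74 (y) mm, centred at x = -44.5 and +44.5, y = 107 mm, dividers 6 mm thick up to z = 72 mm. The rest inside, y = -144 to 64 mm, is one well: the plane lies in it.
- tray (a joint): Slide of the tote's pale wooden tray along the tote's +y, m: 0 = home (at the stop, over y = -153 to -37 mm of the tote), 0.186 = right across, over the pockets (at the stop; well open for y < 33 mm). Friction 1.5 N; stays where left. Tray 190 x 116 mm, underside z = 90, rim z = 122 mm; what stands in the pockets blocks it. A tape measure and an offcut lie loose in it and ride along.
- tray_handle (a point): Middle of the tray's handle: a round bar, 16 mm diameter, 176 mm long, along the tote's x at z = 145 mm; the cheeks that carry its ends reach z = 163 mm (the highest point of the tray), the things in the tray z = 131 mm, more than 10 mm to either side of the middle. Moves with the tray. Pinch it from above, closing along the tote's y.
- spray_can: Red spray can with a white cap, 53 mm diameter, 188 mm high, about 0.33 kg, standing in one of the pockets. Origin: centre of its base; z up. The straight red body reaches 155 mm above the base; grip it there, near its top (about 148 mm), so that the cap has room under the hand, and with the fingers above the tote's walls.
- finish_tin: Plain round steel tin with a paper band, 60 mm diameter, 135 mm high, about 0.35 kg, standing in the other pocket. Origin: centre of its base; z up. Straight-sided up to 115 mm; grip it above the tote's walls (about 100 mm).
- plane: Iron block plane, 48 (x) x 155 (y) x 54 mm high, about 0.68 kg, sole down on the tote's floor, lying along the tote with only its knob end showing beyond the tray. Origin: middle of the sole; z up, y along the sole, the knob at -y. Grip across the 48 mm body near the origin, 20 to 35 mm above the sole.
- mat: Black rubber mat, 120 (x) x 190 (y) x 4 mm thick, fixed flat on the bench: the side area. Origin: centre of its underside.
- board: Planing board, heavy (2.5 kg): plywood base 110 (x) x 220 (y) x 12 mm; on it a pale pine board 85 (x) x 190 (y) x 22 mm against a low darker stop at the +y end. The pale board's top is at z = 34 mm, its middle at x = 0, y = -13 mm; the stop's top is at z = 29 mm. Origin: centre of the base's underside; y lengthwise.
- wax_tin: Bystander: low green round tin, 86 mm wide, 43 mm high; origin at the centre of its underside. Leave it alone.
- screw_jar: Bystander: glass jar of screws with a metal lid, 66 mm wide, 86 mm high; origin at the centre of its underside. Leave it alone.

How it is judged:
By the outcome, as a careful person would: the job done as asked, in the order asked, and still so for the second after the job is handed in, with the robot touching nothing.
It also fails if it takes over 152 s, if anything falls off the work surface, if the arm or the gripper's body presses on something with over 40 N, if the wrist force passes 120 N, or if a joint passes its speed limit or range.

ROBOT

A 7-joint arm with a two-finger parallel gripper is mounted at the origin on a cart in front of the work surface, level with it; the furniture and walls round the work are solid. World frame = base frame: x ahead of the robot, y to its left, z up, the work surface at z = 0. Lengths are in mm, angles in rad, forces in N, time in s.
With the tool pointing down it reaches from about 350 to 775 mm from the base axis. Payload 3.1 kg.
Tool frame: the origin (TCP) lies on the centre line of the jaws, within the pads' length; the fingertips stand 17 mm ahead of it and the grasp point (between the pads) lies 2 mm behind it; z points along the fingers, y is the direction in which the jaws open and shut (so a half turn about z gives the same grasp; the last joint's range is limited). The gripper opens to 85 mm and grips with 20 to 120 N. Pads are 22 mm wide; open, the fingers measure 114 mm over their backs; the gripper's body (76 mm by 85 mm) begins 54 mm behind the grasp point. The pads swing forward as they close: fully open they stand 13 mm farther back than shut.
Start: joints at [-1.311, 0.311, 0.014, 1.512, -0.004, 1.319, -0.027], TCP at [163.454, 525.166, 248.304] pointing down, gripper open.
Joint ranges: [-2.7, 2.7], [-0.3, 1.91], [-1.27, 1.3], [0.12, 2.57], [-1.44, 4.58], [0.2, 2.03], [-3.05, 3.05]. Speed limits (rad/s): [2.79, 2.79, 3.14, 3.14, 3.14, 3.14, 3.14].

INTERFACE

Orientations are given as a unit quaternion [x, y, z, w].
In Python, from cell import state, read_camera, get_calibration, finish_job, spot_in, silhouettes, tip_of gives the robot as it stands.
- The arm moves only by the shell command python3 -m handwheel 'ROWS' [OPENING]. ROWS is JSON, a list of rows, each a list of 2 entries, a list of its own where there are three numbers: the shift along the tool's x, y, z in cm, then the turn, a rotation vector about the tool's x, y, z in degrees. In form: [[[tx, ty, tz], [wx, wy, wz]], ...]. A call has 1 to 5 rows; each row is the pose to reach, as a shift and turn from the pose commanded when the call began, along the tool's axes at that moment; what a row does not reach only later rows make up. A row lasts 1/12 s, in which the tool goes at most 41.7 mm and 7.16 degrees, less where a joint would pass 70% of its speed; a pose out of reach is approached as far as the arm can. A call with a gripper value outside its range is refused whole. OPENING is the closure in counts, from 0 (fully open) to 255 (shut), set as the call begins (- or left out, the last holds). The fingers move at their own pace and stop on an object; the grip force is fixed at half the most. Time passes only in rows, so rows that repeat a pose let the fingers close. It gives the time, the measured TCP pose, the force and the opening at its end, in the units of the state.
- state(): the state, without advancing time (a new reading comes with each control period).
- read_camera(name): name is "scene" or "top" or "wrist"; returns (picture, depth): 480x640x3 uint8, red, green, blue; 480x640 float32, mm along the optical axis (not along the pixel's ray), 0 where there is no reading.
- get_calibration(name): a dict with "mtx" (3x3 intrinsics, pixels), "T" (4x4, takes a point from camera to world coordinates). Camera axes: x right, y up, looking along -z (the intrinsics and any distortion apply to the point x, -y, -z); pixel columns grow to the right and rows downward; lengths in mm; the calibration is good to about 2 mm. A picture is of the moment at which its call begins: read the wrist's pose just before it. get_calibration takes no time and is no camera call; for the wrist camera it gives the pose at the moment of the call.
- finish_job(): hands the job in, once; it reports no verdict.
Trained networks look in the newest picture that a camera, given by its name, has taken for a name from the list of things; names that differ only in an ending like _2 or _b are one class to them, and where a whole thing is asked for, a point or a joint stands for the part that bears it (a point fixed in the world has none). Each returns a list of dicts, best first, with "score" (0 to 1); they miss things now and then, are a little off and sometimes report something else, mostly with a low value. They report only what shows in the picture. A call takes as long as a camera call.
- spot_in(camera, thing): "location" ([row, column] in pixels, amid what is visible of it).
- silhouettes(camera, thing): "pixels" (480x640 bool, what is visible of it) and "location" ([row, column] in pixels, amid what is visible of it).
- tip_of(camera, thing): "location" ([row, column] in pixels: a listed point, or the origin of a listed thing).
The state is a dict: "time": time; "q": joint angles; "qvel": joint speeds; "joint_torque": joint torques, N m; "tool_pos": TCP position; "tcp_rot": TCP orientation; "ft_force": force on the tool from outside, world axes, zero at the start; "torque": the same for the moment, N m; "grip_width": opening from 0.0 (shut) to 1.0 (fully open).
Only numpy, scipy, OpenCV 4.12 (cv2) and the standard library are available. Lean on these libraries where they do the work, as an engineer would, in place of code of your own. Each camera call takes 0.05 s, during which the arm holds its last target. There are 200 camera calls.

## Working session

There is one attempt and no reset: what is moved stays moved. The work goes in short steps, Python scripts to look and compute and a shell command to move; the robot and the scene stay as the last step left them, time stands still between calls to the robot, and variables do not carry over. Pictures are saved under pics/ and viewed, about 12 in all and at most 16, crops included, and the job is handed in when it is done.

```bash
ls; mkdir -p pics; cat > h.py <<'E'
import numpy as np, cv2
from cell import *
from scipy.spatial.transform import Rotation as R
def cloud(cam,d,mask=None):
    c=get_calibration(cam);K=np.array(c["mtx"]);T=np.array(c["T"])
    m=(d>0) if mask is None else (mask&(d>0))
    v,u=np.nonzero(m);z=d[v,u]
    P=np.c_[(u-K[0,2])/K[0,0]*z,-(v-K[1,2])/K[1,1]*z,-z]
    return P@T[:3,:3].T+T[:3,3]
def save(n,rgb): cv2.imwrite("pics/"+n,rgb[:,:,::-1])
E
python3 - <<'E'
from h import *
s=state();print({k:np.round(v,3) for k,v in s.items()})
print(R.from_quat(s["tcp_rot"]).as_matrix().round(3))
for cam in ["scene","top"]:
    rgb,d=read_camera(cam);save(cam+"0.png",rgb);c=get_calibration(cam);print(cam,c.keys(),np.round(c["T"],2).tolist(),np.round(c["mtx"],1).tolist())
    for t in ["tote","tray","spray_can","finish_tin","plane","mat","board","wax_tin","screw_jar"]:
        r=silhouettes(cam,t)
        for x in r[:2]:
            m=x["pixels"]; P=cloud(cam,d,m)
            if len(P)==0: continue
            zt=np.percentile(P[:,2],98); top=P[P[:,2]>zt-8]
            rect=cv2.minAreaRect(top[:,:2].astype(np.float32))
            print(t,round(x["score"],2),np.round(x["location"]),m.sum(),"med",np.median(P,0).round(),"ztop",zt.round(1),"rect",np.round(rect[0],1),np.round(rect[1],1),round(rect[2],1))
E
```

```text
pics
{'time': np.float64(0.0), 'q': array([-1.311,  0.312,  0.014,  1.513, -0.004,  1.319, -0.027]), 'qvel': array([ 0.001,  0.   ,  0.   , -0.001, -0.   , -0.001,  0.001]), 'joint_torque': array([ 0.0000e+00, -3.7993e+01,  1.4600e-01, -2.3059e+01,  1.2000e-02,
        1.4000e-02,  0.0000e+00]), 'tool_pos': array([163.256, 524.48 , 247.212]), 'tcp_rot': array([ 0.15 ,  0.989, -0.001, -0.   ]), 'ft_force': array([0.252, 0.477, 0.243]), 'torque': array([-0.002, -0.045, -0.007]), 'grip_width': np.float64(1.0)}
[[-0.955  0.297 -0.001]
 [ 0.297  0.955 -0.002]
 [-0.    -0.002 -1.   ]]
scene dict_keys(['mtx', 'T']) [[0.84, 0.27, -0.47, -153.26], [-0.54, 0.42, -0.73, -965.39], [0.0, 0.87, 0.5, 845.0], [0.0, 0.0, 0.0, 1.0]] [[546.2, 0.0, 327.6], [0.0, 546.2, 247.2], [0.0, 0.0, 1.0]]
tote 0.95 [304. 326.] 6577 med [440. -11.  71.] ztop 153.1 rect [431.2  66.2] [197.2  44.7] 30.2
tote 0.23 [298. 324.] 492 med [468.   3.  52.] ztop 65.3 rect [438.6 -19.7] [134.8  71.1] 54.7
tray 0.57 [267. 294.] 1852 med [396.  40. 120.] ztop 157.7 rect [432.1  66.7] [195.2  44.7] 30.2
spray_can 0.68 [287. 368.]
[... 1439 characters left out ...]
52.9 52.4] 46.6
finish_tin 0.51 [265. 409.] 782 med [ 493. -114.  208.] ztop 215.4 rect [ 496.  -125.4] [42.5 44. ] 1.0
plane 0.66 [278. 351.] 444 med [469.  -9.  36.] ztop 62.3 rect [468.2  -6.2] [48.3 42.2] 33.7
plane 0.42 [295. 318.] 3208 med [425.  69. 113.] ztop 157.2 rect [430.9  69.6] [190.9  43.3] 30.8
mat 0.73 [232. 235.] 3609 med [572. 290.   3.] ztop 7.7 rect [573.4 290.1] [190.5 120.3] 26.2
board 0.7 [255. 181.] 4233 med [509. 400.  32.] ztop 37.4 rect [509.2 405.6] [216.2 106.7] 24.8
wax_tin 0.56 [210. 306.] 1024 med [623. 108.  42.] ztop 46.1 rect [625.2 108.7] [84.  82.2] 1.7
screw_jar 0.82 [245. 466.] 862 med [ 554. -259.   84.] ztop 88.6 rect [ 555.5 -268.8] [62.9 62.7] 46.0
```

View pics/top0.png

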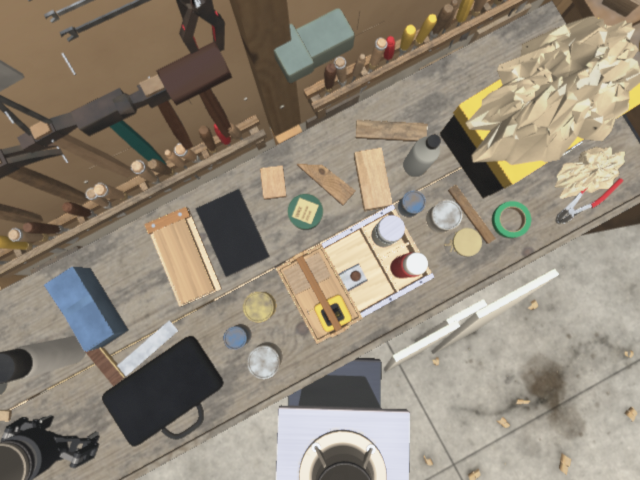

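View pics/scene0.png

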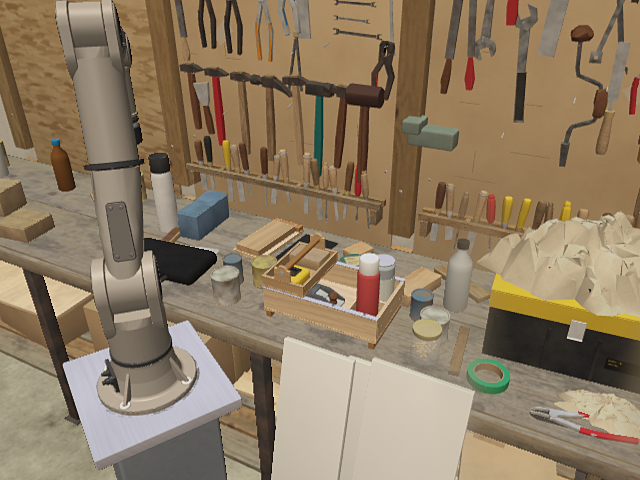

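The top view shows the tray at (318,298), the can at (406,266), the tin at (388,232), the plane's knob at (353,276), the mat at (233,233), the board at (182,255), the wax tin at (305,211) and the jar at (466,242). The networks' positions agree with the picture. Next I'll fit the tote's pose and work out the first move.

```bash
cat > go.py <<'E'
import sys
from h import *
def go(x,y,z,yaw):
    s=state();r=R.from_quat(s["tcp_rot"]);p=np.array(s["tool_pos"])
    c,sn=np.cos(np.radians(yaw)),np.sin(np.radians(yaw))
    Y=np.array([c,sn,0]);Z=np.array([0,0,-1.]);X=np.cross(Y,Z)
    G=R.from_matrix(np.c_[X,Y,Z])
    print("t=%.2f"%s["time"],"pos",p.round(1),"F",np.round(s["ft_force"],1),"g %.3f"%s["grip_width"],"shift cm",(r.inv().apply(np.array([x,y,z])-p)/10).round(2),"turn",np.degrees((r.inv()*G).as_rotvec()).round(1))
if __name__=="__main__": go(*map(float,sys.argv[1:5]))
E
python3 - <<'E'
from h import *
rgb,d=read_camera("top")
P=cloud("top",d)
def rect(lo,hi,c,rad):
    Q=P[(P[:,2]>lo)&(P[:,2]<hi)&(np.hypot(*(P[:,:2]-c).T)<rad)][:,:2].astype(np.float32)
    r=cv2.minAreaRect(Q);print(lo,hi,len(Q),np.round(r[0],1),np.round(r[1],1),round(r[2],2))
rect(84,98,(479,-12),185)
rect(84,98,(535,-104),90)
rect(150,170,(430,69),110)
rect(138,158,(430,69),110)
rect(110,128,(430,69),120)
for nm,c,lo,hi in [("can",(496,-125),205,222),("tin",(572,-82),155,170)]:
    Q=P[(P[:,2]>lo)&(P[:,2]<hi)&(np.hypot(*(P[:,:2]-c).T)<45)]
    print(nm,len(Q),cv2.minEnclosingCircle(Q[:,:2].astype(np.float32)),Q.mean(0).round(1))
rect(25,42,(509,405),130); rect(30,42,(509,405),130); rect(1,9,(573,290),118)
E
python3 go.py 496 -125.3 275 -59.3
```

```text
84 98 2365 [479.8 -14.4] [192.3 300.2] 30.63
84 98 247 [ 539.8 -111.7] [179.1  75.5] 32.34
150 170 512 [430.8  69.6] [191.1  43.2] 30.76
138 158 716 [430.6  70.2] [190.9  43.2] 30.36
110 128 1972 [430.2  69.9] [189.8 115.9] 30.48
can 409 ((495.9886779785156, -126.0511703491211), 22.972288131713867) [ 495.9 -124.9  212.2]
tin 518 ((573.8734741210938, -82.0569839477539), 28.092554092407227) [573.6 -82.4 160.1]
25 42 3239 [509.3 406.4] [216.8 111. ] 24.81
30 42 2722 [509.1 405.8] [216. 105.] 25.29
1 9 3735 [578.8 278.5] [234.1 207.3] 25.17
t=1.05 pos [163.5 525.2 248.3] F [-0.2 -0.5  0.3] g 1.001 shift cm [-51.08 -52.23  -2.67] turn [  0.   0. 132.]
```

```bash
for i in 1 2 3 4; do python3 -m handwheel '[[[0,0,-0.7],[0,0,6.6]],[[0,0,-0.7],[0,0,13.2]],[[0,0,-0.7],[0,0,19.8]],[[0,0,-0.7],[0,0,26.4]],[[0,0,-0.7],[0,0,33]]]' 0 | tail -3; done; python3 go.py 496 -125.3 275 -59.4
```

```text
tcp_rot: [0.427, 0.904, 0.0, -0.0]
ft_force: [0.2, 0.4, 0.1]
grip_width: 0.999
tcp_rot: [0.667, 0.745, 0.0, -0.0]
ft_force: [0.5, 0.4, 0.5]
grip_width: 0.998
tcp_rot: [0.851, 0.525, 0.0, -0.0]
ft_force: [0.0, 0.3, 0.1]
grip_width: 0.996
tcp_rot: [0.965, 0.262, 0.0, -0.0]
ft_force: [-0.3, -0.8, -0.2]
grip_width: 0.999
t=2.72 pos [163.4 525.2 276.4] F [-0.3 -0.8 -0.2] g 0.999 shift cm [-4.22 72.94  0.13] turn [-0.  -0.  -0.2]
```

```bash
for i in 1 2 3 4; do python3 -m handwheel '[[[-0.2,3.65,0],[0,0,0]],[[-0.4,7.3,0],[0,0,0]],[[-0.6,10.95,0],[0,0,0]],[[-0.8,14.6,0],[0,0,0]],[[-1.05,18.23,0],[0,0,0]]]' 0 >/dev/null; done; python3 -m handwheel '[[[0,0,0],[0,0,0]],[[0,0,0],[0,0,0]],[[0,0,0],[0,0,0]]]';  python3 go.py 496 -125.3 174 -59.4
python3 - <<'E'
from h import *
rgb,d=read_camera("wrist");save("w0.png",rgb)
P=cloud("wrist",d);print(np.round(get_calibration("wrist")["T"],2).tolist())
for nm,c,lo,hi in [("can",(496,-125),200,225),("tin",(573,-82),150,175)]:
    Q=P[(P[:,2]>lo)&(P[:,2]<hi)&(np.hypot(*(P[:,:2]-c).T)<50)]
    if len(Q): print(nm,len(Q),cv2.minEnclosingCircle(Q[:,:2].astype(np.float32)),Q.mean(0).round(1))
E
```

```text
time: 4.63
tool_pos: [499.6, -123.0, 276.1]
tcp_rot: [0.964, 0.265, -0.0, -0.0]
ft_force: [-0.4, -0.4, 0.1]
grip_width: 0.998
t=4.63 pos [ 499.6 -123.   276.1] F [-0.4 -0.4  0.1] g 0.998 shift cm [-0.43  0.02 10.21] turn [-0.   0.   0.1]
[[0.51, 0.82, 0.26, 566.97], [-0.86, 0.49, 0.15, -81.01], [-0.0, -0.3, 0.95, 400.69], [0.0, 0.0, 0.0, 1.0]]
can 4845 ((497.5370178222656, -124.49285888671875), 23.128463745117188) [ 500.  -123.   211.7]
tin 6301 ((574.9653930664062, -80.81399536132812), 28.809005737304688) [575.4 -80.3 160. ]
```

View pics/w0.png

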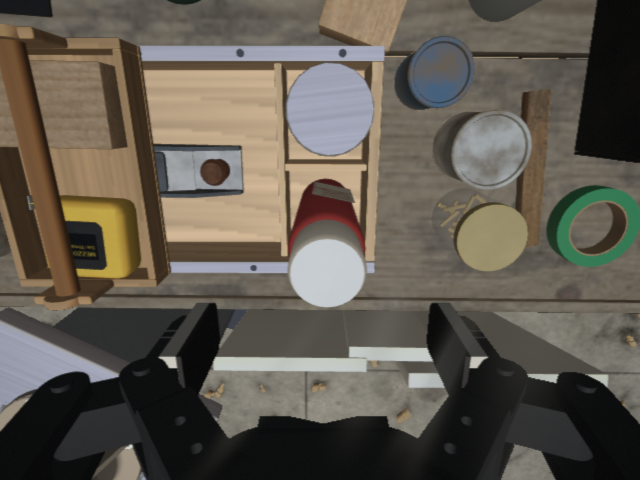

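The wrist view shows the can's cap at (327,270), the tin at (330,110) and the fingers straddling along the tote's y. I'll descend and grip the can.

```bash
python3 -m handwheel '[[[-0.35,0,3],[0,0,0]],[[-0.35,0,6],[0,0,0]],[[-0.35,0,8.5],[0,0,0]],[[-0.35,0,10.4],[0,0,0]],[[-0.35,0,10.4],[0,0,0]]]' 0 | tail -3;  for i in 1 2 3; do python3 -m handwheel '[[[0,0,0],[0,0,0]],[[0,0,0],[0,0,0]],[[0,0,0],[0,0,0]],[[0,0,0],[0,0,0]],[[0,0,0],[0,0,0]]]' 255 | tail -2; done; python3 -m handwheel '[[[0,0,-2],[0,0,0]],[[0,0,-5],[0,0,0]],[[0,0,-8],[0,0,0]],[[0,0,-11.5],[0,0,0]],[[0,0,-15],[0,0,0]]]'; python3 go.py 535 258 325 -59.4
```

```text
tcp_rot: [0.964, 0.267, -0.003, -0.003]
ft_force: [-0.3, 1.2, -0.6]
grip_width: 1.001
ft_force: [0.0, 0.7, 6.5]
grip_width: 0.589
ft_force: [-0.5, 0.7, 6.7]
grip_width: 0.584
ft_force: [0.1, 0.4, 6.4]
grip_width: 0.588
time: 6.77
tool_pos: [496.0, -124.8, 323.7]
tcp_rot: [0.964, 0.265, -0.0, -0.0]
ft_force: [1.4, 0.4, -2.4]
grip_width: 0.587
t=6.77 pos [ 496.  -124.8  323.7] F [ 1.4  0.4 -2.4] g 0.587 shift cm [ 22.9  -30.92  -0.1 ] turn [-0.1  0.   0.1]
```

```bash
for i in 1 2; do python3 -m handwheel '[[[2.3,-3.1,0],[0,0,0]],[[4.6,-6.2,0],[0,0,0]],[[6.9,-9.3,0],[0,0,0]],[[9.2,-12.4,0],[0,0,0]],[[11.5,-15.45,0],[0,0,0]]]' |tail -2; done; python3 -m handwheel '[[[0,0,0],[0,0,0]],[[0,0,0],[0,0,0]]]' ; python3 - <<'E'
from h import *
for cam in ["top","scene"]:
    rgb,d=read_camera(cam);P=cloud(cam,d)
    rgb2=rgb[120:480,:,:] if cam=="scene" else rgb
    if cam=="scene": save("s1.png",cv2.resize(rgb[200:320,220:420],None,fx=4,fy=4))
    m=P[(P[:,2]>130)&(P[:,2]<240)&(np.hypot(P[:,0]-535,P[:,1]-258)<50)]
    print(cam,len(m),m.min(0).round() if len(m) else 0)
E
python3 go.py 535 258 154 -59.4
```

```text
ft_force: [0.7, 0.7, -2.6]
grip_width: 0.587
ft_force: [0.6, 0.1, -1.4]
grip_width: 0.586
time: 7.77
tool_pos: [535.6, 262.4, 320.9]
tcp_rot: [0.963, 0.268, -0.001, 0.0]
ft_force: [0.3, -1.0, -2.2]
grip_width: 0.584
top 165 [507. 234. 169.]
scene 417 [505. 221. 173.]
t=7.87 pos [536.7 257.1 322.1] F [-1.  -0.  -2.4] g 0.584 shift cm [-0.08 -0.18 16.81] turn [0.1 0.1 0.1]
```

View pics/s1.png

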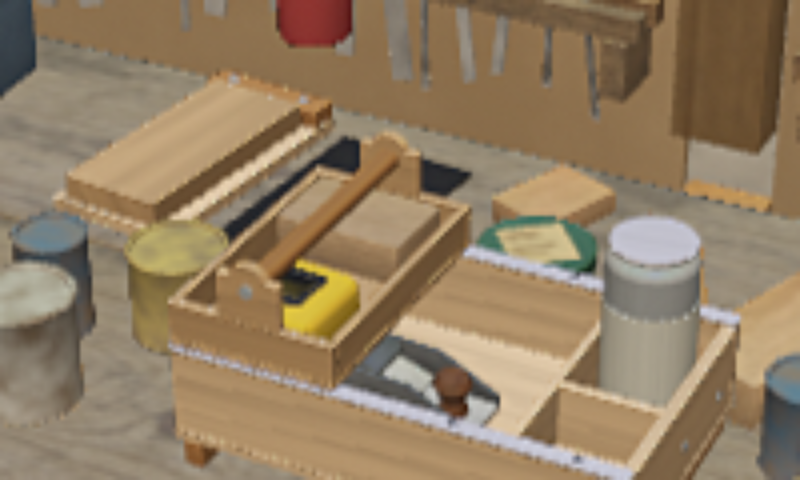

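The scene crop shows the can held upright and clear of everything, the tray still home and the plane's knob at (452,385). I'll lower it slowly onto the mat.

```bash
python3 -m handwheel '[[[0,-0.1,4],[0,0,0]],[[0,-0.1,8],[0,0,0]],[[0,-0.1,12],[0,0,0]],[[0,-0.1,15],[0,0,0]],[[0,-0.1,16.2],[0,0,0]]]' | tail -2; for i in 1 2 3 4; do python3 -m handwheel '[[[0,0,0.05],[0,0,0]],[[0,0,0.1],[0,0,0]],[[0,0,0.15],[0,0,0]],[[0,0,0.2],[0,0,0]],[[0,0,0.2],[0,0,0]]]' | egrep 'pos|force'; done
```

```text
ft_force: [-0.9, 0.4, -3.2]
grip_width: 0.584
tool_pos: [537.6, 259.2, 160.4]
ft_force: [-0.6, -0.3, -2.4]
tool_pos: [536.0, 259.0, 156.1]
ft_force: [-0.7, 0.7, -2.1]
tool_pos: [536.1, 259.0, 154.1]
ft_force: [-0.4, -0.2, -2.8]
tool_pos: [536.5, 259.0, 152.8]
ft_force: [-0.4, -0.2, -0.4]
```

```bash
python3 -m handwheel '[[[0,0,0.05],[0,0,0]],[[0,0,0.1],[0,0,0]],[[0,0,0.1],[0,0,0]]]' | egrep 'pos|force'; for i in 1 2; do python3 -m handwheel '[[[0,0,0],[0,0,0]],[[0,0,0],[0,0,0]],[[0,0,0],[0,0,0]],[[0,0,0],[0,0,0]],[[0,0,0],[0,0,0]]]' 0 | egrep 'force|grip'; done;  for i in 1 ; do python3 -m handwheel '[[[0,0,-2],[0,0,0]],[[0,0,-5],[0,0,0]],[[0,0,-9],[0,0,0]],[[0,0,-13],[0,0,0]],[[0,0,-13],[0,0,0]]]' | egrep 'pos|force'; done; python3 go.py 574.4 -81.4 275 -59.4
```

```text
tool_pos: [536.9, 259.2, 152.8]
ft_force: [-1.0, -1.1, 5.5]
ft_force: [0.5, -0.2, 1.0]
grip_width: 1.0
ft_force: [-0.2, -0.0, -0.0]
grip_width: 1.003
tool_pos: [540.5, 259.0, 290.1]
ft_force: [1.4, 0.0, -0.1]
t=11.45 pos [540.5 259.  290.1] F [ 1.4  0.  -0.1] g 0.995 shift cm [-14.5   30.99   1.38] turn [ 0.2 -0.9  0.1]
```

```bash
for i in 1 2; do python3 -m handwheel '[[[-1.4,3.1,0],[0,0,0]],[[-2.8,6.2,0],[0,0,0]],[[-4.2,9.3,0],[0,0,0]],[[-5.6,12.4,0],[0,0,0]],[[-7,15.5,0],[0,0,0]]]' >/dev/null; done; python3 -m handwheel '[[[0,0,0],[0,0,0]],[[0,0,0],[0,0,0]],[[0,0,0],[0,0,0]]]' >/dev/null
python3 - <<'E'
from h import *
for cam,c,lo,hi in [("wrist",(574,-81),150,175),("top",(536,259),180,205)]:
    rgb,d=read_camera(cam);P=cloud(cam,d)
    Q=P[(P[:,2]>lo)&(P[:,2]<hi)&(np.hypot(*(P[:,:2]-c).T)<50)]
    if len(Q): print(cam,len(Q),cv2.minEnclosingCircle(Q[:,:2].astype(np.float32)),Q.mean(0).round(1))
E
python3 go.py 574.6 -81.2 126 -59.4
```

```text
wrist 4604 ((575.7169799804688, -80.50890350341797), 28.47270965576172) [576.7 -79.8 159.3]
top 394 ((535.1690673828125, 257.4310302734375), 23.280179977416992) [534.6 256.4 190.2]
t=12.63 pos [574.5 -76.9 281. ] F [ 0.4  0.1 -0.5] g 0.997 shift cm [-0.22  0.4  15.5 ] turn [-0.1 -0.   0.3]
```

```bash
python3 -m handwheel '[[[-0.2,0.4,3],[0,0,0]],[[-0.2,0.4,7],[0,0,0]],[[-0.2,0.4,11],[0,0,0]],[[-0.2,0.4,14],[0,0,0]],[[-0.2,0.4,15.5],[0,0,0]]]' 0 | tail -3;  for i in 1 2; do python3 -m handwheel '[[[0,0,0],[0,0,0]],[[0,0,0],[0,0,0]],[[0,0,0],[0,0,0]],[[0,0,0],[0,0,0]],[[0,0,0],[0,0,0]]]' 255 | egrep 'pos|force|grip'; done; python3 -m handwheel '[[[0,0,-2],[0,0,0]],[[0,0,-5],[0,0,0]],[[0,0,-8],[0,0,0]],[[0,0,-12],[0,0,0]],[[0,0,-16],[0,0,0]]]'; python3 go.py 621 300 285 -59.4
```

```text
tcp_rot: [0.964, 0.267, -0.003, -0.002]
ft_force: [0.3, 0.8, 0.6]
grip_width: 1.001
tool_pos: [575.2, -83.4, 127.5]
ft_force: [-0.3, -0.1, -1.9]
grip_width: 0.687
tool_pos: [575.0, -83.5, 127.1]
ft_force: [-0.5, 1.0, 3.5]
grip_width: 0.683
time: 14.3
tool_pos: [573.4, -83.3, 286.5]
tcp_rot: [0.964, 0.265, -0.001, -0.0]
ft_force: [1.4, 0.1, -3.0]
grip_width: 0.683
t=14.30 pos [573.4 -83.3 286.5] F [ 1.4  0.1 -3. ] g 0.683 shift cm [ 23.65 -30.53   0.14] turn [-0.1  0.1  0.1]
```

```bash
for i in 1 2; do python3 -m handwheel '[[[2.4,-3.05,0],[0,0,0]],[[4.8,-6.1,0],[0,0,0]],[[7.1,-9.15,0],[0,0,0]],[[9.5,-12.2,0],[0,0,0]],[[11.8,-15.25,0],[0,0,0]]]' >/dev/null; done; python3 -m handwheel '[[[0,0,0],[0,0,0]],[[0,0,0],[0,0,0]],[[0,0,0],[0,0,0]]]' >/dev/null ;python3 go.py 621 300 111 -59.4
```

```text
t=15.38 pos [621.5 298.5 285. ] F [-1.7 -1.5 -3. ] g 0.686 shift cm [ 0.07 -0.18 17.4 ] turn [0.1 0.1 0.1]
```

```bash
python3 -m handwheel '[[[0,-0.1,4],[0,0,0]],[[0,-0.1,8],[0,0,0]],[[0,-0.1,12],[0,0,0]],[[0,-0.1,15.5],[0,0,0]],[[0,-0.1,17.2],[0,0,0]]]' | tail -2; for i in 1 2 3 4; do python3 -m handwheel '[[[0,0,0.05],[0,0,0]],[[0,0,0.1],[0,0,0]],[[0,0,0.15],[0,0,0]],[[0,0,0.15],[0,0,0]],[[0,0,0.15],[0,0,0]]]' | egrep 'pos|force'; done
```

```text
ft_force: [-1.6, 0.7, -2.9]
grip_width: 0.685
tool_pos: [622.6, 300.0, 115.5]
ft_force: [0.5, 0.1, -2.5]
tool_pos: [621.0, 300.2, 111.2]
ft_force: [-0.9, -0.4, -3.4]
tool_pos: [621.0, 300.1, 109.7]
ft_force: [-0.4, -0.8, -4.0]
tool_pos: [621.0, 300.1, 108.2]
ft_force: [-1.1, 1.1, -2.4]
```

```bash
for i in 1 2 3; do python3 -m handwheel '[[[0,0,0.05],[0,0,0]],[[0,0,0.1],[0,0,0]],[[0,0,0.1],[0,0,0]],[[0,0,0.1],[0,0,0]]]' | egrep 'pos|force'; done
```

```text
tool_pos: [621.0, 300.1, 107.2]
ft_force: [0.5, -0.3, -2.7]
tool_pos: [621.0, 300.1, 106.2]
ft_force: [0.1, 0.1, -2.6]
tool_pos: [621.1, 300.1, 105.3]
ft_force: [0.4, 1.0, -2.8]
```

```bash
for i in 1 2; do python3 -m handwheel '[[[0,0,0.05],[0,0,0]],[[0,0,0.1],[0,0,0]],[[0,0,0.1],[0,0,0]],[[0,0,0.1],[0,0,0]]]' | egrep 'pos|force'; done
```

```text
tool_pos: [621.3, 300.2, 105.2]
ft_force: [-0.8, -0.3, 3.5]
tool_pos: [621.4, 300.2, 105.2]
ft_force: [-3.1, -1.3, 6.6]
```

```bash
for i in 1 2; do python3 -m handwheel '[[[0,0,0],[0,0,0]],[[0,0,0],[0,0,0]],[[0,0,0],[0,0,0]],[[0,0,0],[0,0,0]]]' 0 | egrep 'force|grip'; done;  python3 -m handwheel '[[[0,0,-2],[0,0,0]],[[0,0,-6],[0,0,0]],[[0,0,-10],[0,0,0]],[[0,0,-13.5],[0,0,0]],[[0,0,-13.5],[0,0,0]]]' | egrep 'pos|force'; python3 go.py 430.4 69.8 240 -59.4
```

```text
ft_force: [-0.3, 0.2, 0.6]
grip_width: 0.997
ft_force: [1.0, -0.8, 0.4]
grip_width: 0.999
tool_pos: [625.0, 300.1, 247.9]
ft_force: [0.7, -0.2, 1.3]
t=20.22 pos [625.  300.1 247.9] F [ 0.7 -0.2  1.3] g 0.997 shift cm [-28.51   9.83   0.4 ] turn [ 0.2 -0.9  0.2]
```

```bash
for i in 1 2; do python3 -m handwheel '[[[-2.8,1,0],[0,0,0]],[[-5.6,2,0],[0,0,0]],[[-8.4,3,0],[0,0,0]],[[-11.2,4,0],[0,0,0]],[[-14.1,4.9,0],[0,0,0]]]' >/dev/null; done; python3 -m handwheel '[[[0,0,0],[0,0,0]],[[0,0,0],[0,0,0]],[[0,0,0],[0,0,0]]]' >/dev/null ;python3 go.py 430.4 69.8 151 -59.4
python3 - <<'E'
from h import *
rgb,d=read_camera("top");P=cloud("top",d)
for c,lo,hi in [((536,259),180,205),((621,300),130,150)]:
    Q=P[(P[:,2]>lo)&(P[:,2]<hi)&(np.hypot(*(P[:,:2]-c).T)<50)]
    print(len(Q),cv2.minEnclosingCircle(Q[:,:2].astype(np.float32)),Q.mean(0).round(1))
E
```

```text
t=21.30 pos [429.   72.6 238.5] F [0.3 1.2 0.4] g 0.997 shift cm [-0.03  0.32  8.75] turn [-0.1 -0.1  0.1]
393 ((535.1963500976562, 257.76239013671875), 23.019987106323242) [534.6 256.5 190.1]
505 ((620.8588256835938, 298.9648132324219), 28.276504516601562) [620.4 299.  138. ]
```

```bash
python3 -m handwheel '[[[0,0.3,3],[0,0,0]],[[0,0.3,6],[0,0,0]],[[0,0.3,8],[0,0,0]],[[0,0.3,8.75],[0,0,0]],[[0,0.3,8.75],[0,0,0]]]' 0 | egrep 'pos|force';  for i in 1 2 3; do python3 -m handwheel '[[[0,0,0],[0,0,0]],[[0,0,0],[0,0,0]],[[0,0,0],[0,0,0]],[[0,0,0],[0,0,0]],[[0,0,0],[0,0,0]]]' 255 | egrep 'pos|force|grip'; done
```

```text
tool_pos: [429.3, 69.3, 149.1]
ft_force: [-0.1, 0.2, 0.5]
tool_pos: [430.9, 69.5, 151.6]
ft_force: [-1.3, 0.2, -0.9]
grip_width: 0.299
tool_pos: [431.1, 68.8, 151.6]
ft_force: [-0.7, -1.5, 5.6]
grip_width: 0.162
tool_pos: [431.1, 68.8, 151.6]
ft_force: [-0.9, -1.6, 6.5]
grip_width: 0.16
```

```bash
python3 -m handwheel '[[[0,1,0],[0,0,0]],[[0,3,0],[0,0,0]],[[0,5,0],[0,0,0]],[[0,7,0],[0,0,0]],[[0,9,0],[0,0,0]]]' | egrep 'pos|force'; python3 -m handwheel '[[[0,2,0],[0,0,0]],[[0,4,0],[0,0,0]],[[0,6,0],[0,0,0]],[[0,8,0],[0,0,0]],[[0,9,0],[0,0,0]]]' | egrep 'pos|force'; for i in 1 2 3; do python3 -m handwheel '[[[0,0.1,0],[0,0,0]],[[0,0.2,0],[0,0,0]],[[0,0.3,0],[0,0,0]],[[0,0.3,0],[0,0,0]]]' | egrep 'pos|force'; done
```

```text
tool_pos: [476.3, -7.6, 151.6]
ft_force: [-3.3, 2.2, 10.7]
tool_pos: [523.5, -87.5, 151.6]
ft_force: [-1.4, 1.5, 7.8]
tool_pos: [524.1, -88.3, 151.6]
ft_force: [-0.2, -1.6, 5.6]
tool_pos: [524.9, -89.7, 151.6]
ft_force: [-1.8, 1.1, 8.3]
tool_pos: [525.8, -91.2, 151.6]
ft_force: [-3.1, 2.5, 10.9]
```

```bash
for i in 1 2; do python3 -m handwheel '[[[0,0.1,0],[0,0,0]],[[0,0.2,0],[0,0,0]],[[0,0.2,0],[0,0,0]]]' | egrep 'pos|force'; done
```

```text
tool_pos: [525.8, -91.3, 151.6]
ft_force: [-6.5, 3.8, 13.9]
tool_pos: [525.9, -91.4, 151.6]
ft_force: [-8.7, 7.5, 17.0]
```

```bash
python3 -m handwheel '[[[0,-0.3,0],[0,0,0]],[[0,-0.3,0],[0,0,0]]]' | egrep 'pos|force'; for i in 1 2; do python3 -m handwheel '[[[0,0,0],[0,0,0]],[[0,0,0],[0,0,0]],[[0,0,0],[0,0,0]],[[0,0,0],[0,0,0]]]' 0 | egrep 'force|grip'; done;  python3 -m handwheel '[[[0,0,-1.5],[0,0,0]],[[0,0,-4],[0,0,0]],[[0,0,-7],[0,0,0]],[[0,0,-9],[0,0,0]],[[0,0,-9],[0,0,0]]]' | egrep 'pos|force'; python3 -m handwheel '[[[0,-4,0],[0,0,0]],[[0,-8,0],[0,0,0]],[[0,-12,0],[0,0,0]],[[0,-14,0],[0,0,0]],[[0,-14,0],[0,0,0]]]' | egrep 'pos|force'; 
python3 -m handwheel '[[[0,0,0],[0,0,0]],[[0,0,0],[0,0,0]]]'>/dev/null
python3 - <<'E'
from h import *
rgb,d=read_camera("wrist");save("w2.png",rgb)
P=cloud("wrist",d)
r=silhouettes("wrist","plane")
for x in r[:2]:
    Q=cloud("wrist",d,x["pixels"]);Q=Q[(Q[:,2]>33)&(Q[:,2]<85)]
    b=cv2.minAreaRect(Q[:,:2].astype(np.float32));print(round(x["score"],2),np.round(x["location"]),np.round(b[0],1),np.round(b[1],1),round(b[2],1),np.percentile(Q[:,2],[2,50,98]).round())
rgb,d=read_camera("top");P=cloud("top",d);Q=P[(P[:,2]>35)&(P[:,2]<86)]
c=np.array([478.8,-12]);a=np.radians(-59.4);ey=np.array([np.cos(a),np.sin(a)]);ex=-np.array([-ey[1],ey[0]])*-1
L=(Q[:,:2]-c);ly=L@ey;lx=L@np.array([ey[1],-ey[0]])
m=(abs(lx)<80)&(ly>-140)&(ly<30);Q=Q[m]
b=cv2.minAreaRect(Q[:,:2].astype(np.float32));print("top",len(Q),np.round(b[0],1),np.round(b[1],1),round(b[2],1), lx[m].min(),lx[m].max(),ly[m].min(),ly[m].max())
T=P[(P[:,2]>110)&(P[:,2]<128)&(np.hypot(P[:,0]-527,P[:,1]+93)<125)];b=cv2.minAreaRect(T[:,:2].astype(np.float32));print("tray",b)
E
```

```text
tool_pos: [525.8, -91.2, 151.6]
ft_force: [-4.1, 3.5, 11.0]
ft_force: [-0.3, 0.9, -0.5]
grip_width: 0.722
ft_force: [-0.1, -0.6, -0.2]
grip_width: 1.001
tool_pos: [529.8, -95.7, 245.4]
ft_force: [0.0, -0.6, 0.4]
tool_pos: [453.0, 32.4, 239.4]
ft_force: [0.4, 1.1, 0.5]
0.91 [216. 307.] [446.4  32.2] [ 48.4 154.6] 29.3 [36. 61. 79.]
top 47 [414.6  86.3] [47.6 30.9] 27.9 -19.099283303344734 28.68917654683192 -133.2913834456646 -100.72556763004908
tray ((524.8379516601562, -90.43508911132812), (189.95596313476562, 116.65219116210938), 30.651735305786133)
```

View pics/w2.png

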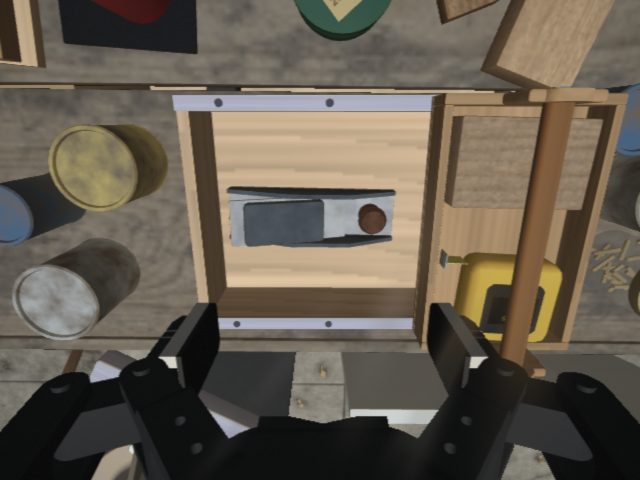

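The wrist view shows the well open and the plane at (313,217) with its knob towards the tray (372,219). The tray is against its far stop. I'll turn the gripper to close across the plane.

```bash
for i in 1 2 3; do python3 -m handwheel '[[[0,0,0],[0,0,-6]],[[0,0,0],[0,0,-12]],[[0,0,0],[0,0,-18]],[[0,0,0],[0,0,-24]],[[0,0,0],[0,0,-29.5]]]' 0 >/dev/null; done; python3 -m handwheel '[[[0,0,0],[0,0,0]],[[0,0,0],[0,0,0]],[[0,0,0],[0,0,0]]]' >/dev/null;python3 go.py 446.2 31.7 54 29.3
```

```text
t=28.83 pos [455.9  25.4 240.7] F [ 0.3 -0.1 -0.3] g 1.002 shift cm [ 1.03 -0.55 18.67] turn [-0.   0.  -0.3]
```

```bash
python3 -m handwheel '[[[1.05,-0.55,3.5],[0,0,0]],[[1.05,-0.55,7],[0,0,0]],[[1.05,-0.55,10.5],[0,0,0]],[[1.05,-0.55,13],[0,0,0]],[[1.05,-0.55,13],[0,0,0]]]' 0 | egrep 'pos|force'; python3 -m handwheel '[[[0,0,2],[0,0,0]],[[0,0,4],[0,0,0]],[[0,0,5.3],[0,0,0]],[[0,0,5.6],[0,0,0]],[[0,0,5.6],[0,0,0]]]' 0 | egrep 'pos|force'; for i in 1 2; do python3 -m handwheel '[[[0,0,0],[0,0,0]],[[0,0,0],[0,0,0]],[[0,0,0],[0,0,0]],[[0,0,0],[0,0,0]],[[0,0,0],[0,0,0]]]' 255 | egrep 'pos|force|grip'; done
python3 -m handwheel '[[[0,0,-1],[0,0,0]],[[0,0,-3],[0,0,0]],[[0,0,-6],[0,0,0]],[[0,0,-9],[0,0,0]],[[0,0,-12],[0,0,0]]]'|egrep 'pos|force|grip'
python3 -m handwheel '[[[0,0,-2],[0,0,0]],[[0,0,-4],[0,0,0]],[[0,0,-4],[0,0,0]]]'|egrep 'pos|force|grip'
python3 go.py 509 405 220 -64.8
```

```text
tool_pos: [441.3, 32.3, 106.4]
ft_force: [-1.2, -0.2, 0.2]
tool_pos: [446.3, 32.6, 55.3]
ft_force: [0.1, 0.3, 0.9]
tool_pos: [446.4, 32.6, 56.1]
ft_force: [-2.1, -0.4, 5.7]
grip_width: 0.549
tool_pos: [446.4, 32.6, 56.1]
ft_force: [-1.7, -0.2, 6.7]
grip_width: 0.547
tool_pos: [443.8, 32.4, 175.2]
ft_force: [1.5, 0.5, -8.3]
grip_width: 0.546
tool_pos: [447.6, 32.6, 217.9]
ft_force: [2.3, -0.6, -7.5]
grip_width: 0.548
t=31.17 pos [447.6  32.6 217.9] F [ 2.3 -0.6 -7.5] g 0.548 shift cm [29.52 23.53 -0.09] turn [ 0.3 -0.3 94. ]
```

```bash
python3 -m handwheel '[[[0,0,-1],[0,0,5]],[[0,0,-2],[0,0,11]],[[0,0,-3],[0,0,18]],[[0,0,-4],[0,0,25]],[[0,0,-4.5],[0,0,31.3]]]' >/dev/null; for i in 1 2; do python3 -m handwheel '[[[0,0,0],[0,0,6]],[[0,0,0],[0,0,12]],[[0,0,0],[0,0,18]],[[0,0,0],[0,0,24.5]],[[0,0,0],[0,0,31.3]]]' >/dev/null; done; python3 -m handwheel '[[[0,0,0],[0,0,0]],[[0,0,0],[0,0,0]]]' >/dev/null
python3 - <<'E'
from h import *
for cam in ["top","scene"]:
    rgb,d=read_camera(cam);P=cloud(cam,d)
    r=silhouettes(cam,"board")[0];Q=cloud(cam,d,r["pixels"]);
    for lo,hi in [(31,42),(33,42),(6,42)]:
        q=Q[(Q[:,2]>lo)&(Q[:,2]<hi)];b=cv2.minAreaRect(q[:,:2].astype(np.float32));print(cam,lo,len(q),np.round(b[0],1),np.round(b[1],1),round(b[2],2))
    if cam=="top":
        hsv=cv2.cvtColor(rgb,cv2.COLOR_RGB2HSV);save("b.png",cv2.resize(rgb[195:315,135:235],None,fx=5,fy=5,interpolation=cv2.INTER_CUBIC))
c=get_calibration("top");K=c["mtx"];T=np.linalg.inv(c["T"])
# project predicted pale board corners
cc=np.array([509.2,406]);a=np.radians(25.0);Y=np.array([np.cos(a),np.sin(a)]);X=np.array([Y[1],-Y[0]])
for x,y in [(0,-13),(42.5,82),(-42.5,82),(-42.5,-108),(42.5,-108)]:
    p=np.append(cc+X*x+Y*y,[34,1]);q=T@p;u=K[0][0]*q[0]/-q[2]+K[0][2];v=K[1][1]*q[1]/q[2]+K[1][2];print((x,y),p[:2].round(1),"crop px",round((u-135)*5),round((v-195)*5))
E
python3 go.py 497.4 400.5 258 -65
```

```text
top 31 2461 [507.6 404.6] [212.4 103.7] 25.04
top 33 1591 [507.  404.4] [211.2  85.6] 25.09
top 6 4020 [508.6 405.8] [219.2 111.3] 25.04
scene 31 758 [505.  399.9] [214.6  93.7] 25.76
scene 33 555 [500.4 398.2] [203.4  91.5] 23.36
scene 6 1264 [508.8 402.2] [228.7 113.9] 26.1
(0, -13) [497.4 400.5] crop px 238 328
(42.5, 82) [601.5 402.1] crop px 246 114
(-42.5, 82) [565.6 479.2] crop px 83 183
(-42.5, -108) [393.4 398.9] crop px 230 545
(42.5, -108) [429.3 321.8] crop px 394 474
t=32.78 pos [445.4  32.8 259.4] F [-0.9  0.3 -8.2] g 0.549 shift cm [ 20.46 -30.99   0.13] turn [-0.   0.   0.4]
```

View pics/b.png

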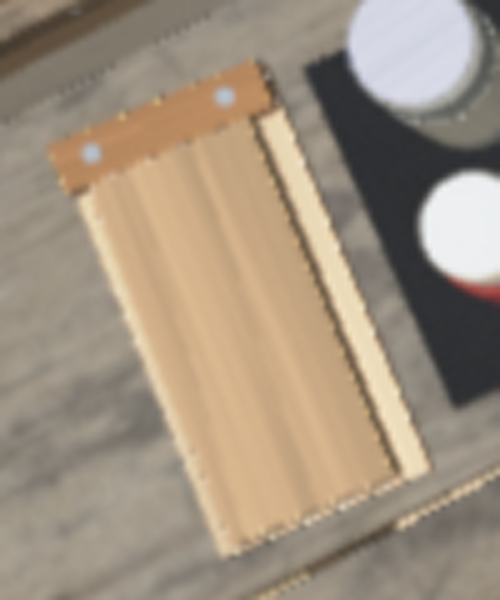

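The crop shows the projected corners of the pale board within about 1 pixel of the real ones. I'll aim for (496, 399.5).

```bash
for i in 1 2; do python3 -m handwheel '[[[2,-3.1,0],[0,0,0]],[[4,-6.2,0],[0,0,0]],[[6,-9.3,0],[0,0,0]],[[8.1,-12.4,0],[0,0,0]],[[10.15,-15.5,0],[0,0,0.2]]]' >/dev/null; done; python3 -m handwheel '[[[0,0,0],[0,0,0]],[[0,0,0],[0,0,0]],[[0,0,0],[0,0,0]]]' >/dev/null ;python3 go.py 496 399.5 64 -65
python3 - <<'E'
from h import *
rgb,d=read_camera("wrist");save("w3.png",rgb)
E
```

```text
t=33.87 pos [497.2 399.7 258.2] F [ 0.2 -1.5 -8.1] g 0.546 shift cm [-0.07 -0.09 19.42] turn [0.1 0.1 0. ]
```

View pics/w3.png

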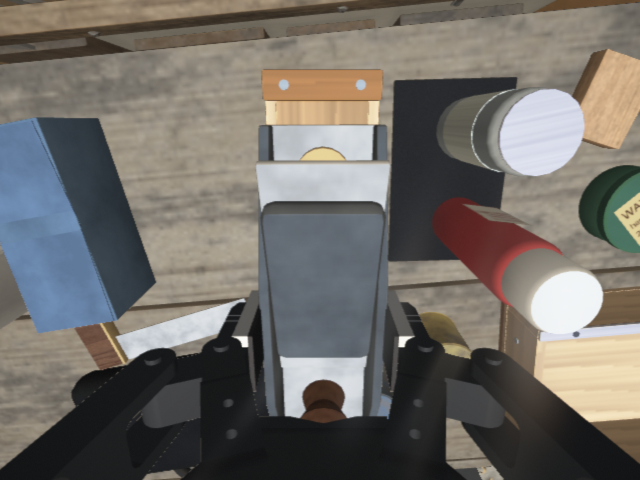

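The plane is held straight over the board, in line with it, and clear of the can and the tin. I'll lower it.

```bash
python3 -m handwheel '[[[-0.05,-0.05,4],[0,0,0]],[[-0.05,-0.05,8],[0,0,0]],[[-0.05,-0.05,12],[0,0,0]],[[-0.05,-0.05,16],[0,0,0]],[[-0.05,-0.05,18.2],[0,0,0]]]' | tail -2; for i in 1 2 3 4 5; do python3 -m handwheel '[[[0,0,0.1],[0,0,0]],[[0,0,0.2],[0,0,0]],[[0,0,0.2],[0,0,0]],[[0,0,0.2],[0,0,0]]]' | egrep 'pos|force'; done
```

```text
ft_force: [-2.0, 0.1, -9.5]
grip_width: 0.546
tool_pos: [499.4, 400.6, 79.4]
ft_force: [0.3, -0.4, -7.6]
tool_pos: [496.8, 400.2, 74.3]
ft_force: [-0.6, 0.3, -8.1]
tool_pos: [496.6, 399.8, 71.5]
ft_force: [0.4, -0.7, -7.6]
tool_pos: [496.7, 399.9, 69.7]
ft_force: [0.1, 0.7, -9.1]
tool_pos: [496.7, 399.9, 67.7]
ft_force: [0.4, -0.2, -8.5]
```

```bash
for i in 1 2 3 4; do python3 -m handwheel '[[[0,0,0.05],[0,0,0]],[[0,0,0.1],[0,0,0]],[[0,0,0.1],[0,0,0]],[[0,0,0.1],[0,0,0]]]' | egrep 'pos|force'; done
```

```text
tool_pos: [496.7, 399.9, 66.8]
ft_force: [0.1, 0.2, -7.3]
tool_pos: [496.7, 399.9, 65.7]
ft_force: [-0.0, -0.0, -8.4]
tool_pos: [496.7, 399.9, 64.8]
ft_force: [-0.3, -0.1, -8.6]
tool_pos: [496.9, 400.0, 64.3]
ft_force: [-1.3, -0.2, -4.8]
```

Contact is beginning. I'll go another millimetre, release, rise and check.

```bash
python3 -m handwheel '[[[0,0,0.05],[0,0,0]],[[0,0,0.1],[0,0,0]],[[0,0,0.1],[0,0,0]],[[0,0,0.1],[0,0,0]]]' | egrep 'pos|force'; for i in 1 2; do python3 -m handwheel '[[[0,0,0],[0,0,0]],[[0,0,0],[0,0,0]],[[0,0,0],[0,0,0]],[[0,0,0],[0,0,0]]]' 0 | egrep 'force|grip'; done;  python3 -m handwheel '[[[0,0,-1.5],[0,0,0]],[[0,0,-5],[0,0,0]],[[0,0,-9],[0,0,0]],[[0,0,-13],[0,0,0]],[[0,0,-17],[0,0,0]]]' | egrep 'pos|force'
python3 -m handwheel '[[[0,4,0],[0,0,0]],[[0,8,0],[0,0,0]],[[0,12,0],[0,0,0]],[[0,16,0],[0,0,0]],[[0,20,0],[0,0,0]]]' >/dev/null
python3 -m handwheel '[[[0,0,0],[0,0,0]],[[0,0,0],[0,0,0]]]' >/dev/null
python3 - <<'E'
from h import *
rgb,d=read_camera("top");save("t3.png",rgb)
r=silhouettes("top","plane")
for x in r[:2]:
    Q=cloud("top",d,x["pixels"]);Q=Q[(Q[:,2]>40)&(Q[:,2]<92)]
    if len(Q)>20: b=cv2.minAreaRect(Q[:,:2].astype(np.float32));print(round(x["score"],2),np.round(x["location"]),np.round(b[0],1),np.round(b[1],1),round(b[2],1),np.percentile(Q[:,2],[2,50,98]).round())
E
python3 go.py 525.3 -90.5 240 -59.4
```

```text
tool_pos: [496.8, 400.0, 64.2]
ft_force: [-4.6, -2.4, 5.7]
ft_force: [-0.1, 1.0, -0.6]
grip_width: 1.001
ft_force: [0.3, -0.1, -0.4]
grip_width: 1.001
tool_pos: [496.5, 399.6, 234.5]
ft_force: [-0.3, 0.4, 0.3]
0.37 [239. 163.] [541.5 438.1] [20.5 11.1] 13.4 [78. 82. 91.]
t=39.43 pos [580.8 219.5 232.7] F [-0.1  0.6 -0.3] g 0.994 shift cm [-18.1   25.77  -0.78] turn [-0.1 -0.  -5.7]
```

View pics/t3.png

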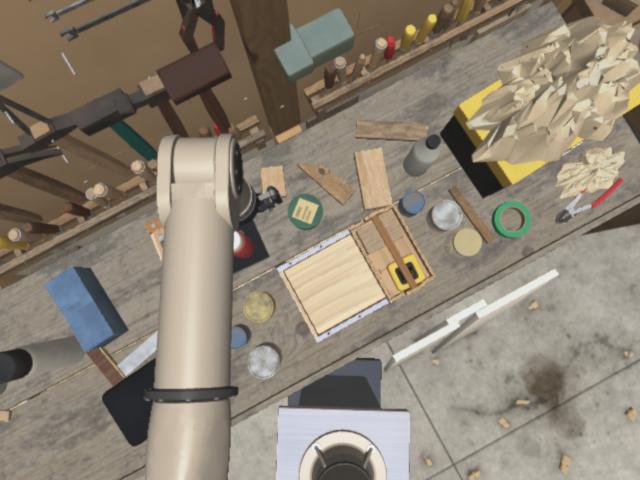

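The arm hides the board and the tray is at the pocket end. I'll go to the tray handle and check the plane from there.

```bash
for i in 1 2; do python3 -m handwheel '[[[-1.8,2.55,0],[0,0,0]],[[-3.6,5.1,0],[0,0,0]],[[-5.4,7.7,0],[0,0,0]],[[-7.2,10.3,0],[0,0,0]],[[-9.05,12.9,0],[0,0,0]]]' >/dev/null; done; python3 -m handwheel '[[[0,0,0],[0,0,-5.7]],[[0,0,0],[0,0,-5.7]],[[0,0,0],[0,0,-5.7]]]' >/dev/null
python3 - <<'E'
from h import *
rgb,d=read_camera("top");save("t4.png",cv2.resize(rgb[190:350,130:450],None,fx=2.4,fy=2.4,interpolation=cv2.INTER_CUBIC))
P=cloud("top",d)
Q=P[(P[:,2]>44)&(P[:,2]<95)&(np.hypot(P[:,0]-496,P[:,1]-400)<100)]
b=cv2.minAreaRect(Q[:,:2].astype(np.float32));print(len(Q),np.round(b[0],1),np.round(b[1],1),round(b[2],1),np.percentile(Q[:,2],[2,50,98]).round())
B=P[(P[:,2]>6)&(P[:,2]<95)&(np.hypot(P[:,0]-508,P[:,1]-405)<135)]
b=cv2.minAreaRect(B[:,:2].astype(np.float32));print(np.round(b[0],1),np.round(b[1],1),b[2])
E
python3 go.py 525.3 -90.5 151 -59.4
```

```text
1203 [496.5 400.4] [154.1  50. ] 24.5 [46. 69. 88.]
[524.9 388. ] [240.3 220.4] 43.31004333496094
t=40.57 pos [526.3 -88.7 232.6] F [ 0.1 -0.5  0.6] g 1.004 shift cm [-0.18  0.12  8.16] turn [-0.1 -0.   0.2]
```

View pics/t4.png

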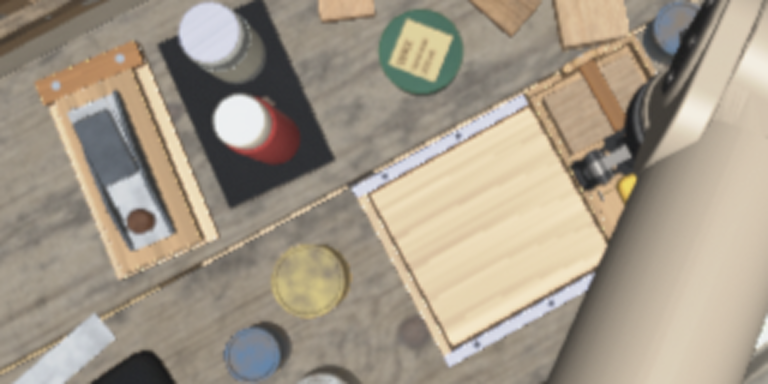

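The plane lies lengthwise in the middle of the pale board, measured at (496.5, 400.4) and 24.5°. Next I'll grip the tray handle and slide the tray home.

```bash
python3 -m handwheel '[[[-0.1,0.1,3],[0,0,0]],[[-0.1,0.1,6],[0,0,0]],[[-0.1,0.1,7.5],[0,0,0]],[[-0.1,0.1,8.15],[0,0,0]],[[-0.1,0.1,8.15],[0,0,0]]]' 0 | egrep 'pos|force';  for i in 1 2 3; do python3 -m handwheel '[[[0,0,0],[0,0,0]],[[0,0,0],[0,0,0]],[[0,0,0],[0,0,0]],[[0,0,0],[0,0,0]],[[0,0,0],[0,0,0]]]' 255 | egrep 'pos|force|grip'; done
python3 -m handwheel '[[[0,-1,0],[0,0,0]],[[0,-3,0],[0,0,0]],[[0,-5,0],[0,0,0]],[[0,-7,0],[0,0,0]],[[0,-9,0],[0,0,0]]]' | egrep 'pos|force'; python3 -m handwheel '[[[0,-2,0],[0,0,0]],[[0,-4,0],[0,0,0]],[[0,-6,0],[0,0,0]],[[0,-8,0],[0,0,0]],[[0,-9,0],[0,0,0]]]' | egrep 'pos|force'; for i in 1 2 3; do python3 -m handwheel '[[[0,-0.1,0],[0,0,0]],[[0,-0.2,0],[0,0,0]],[[0,-0.2,0],[0,0,0]],[[0,-0.2,0],[0,0,0]]]' | egrep 'pos|force'; done
```

```text
tool_pos: [524.6, -90.6, 149.5]
ft_force: [0.2, 0.2, 0.7]
tool_pos: [525.7, -93.2, 152.1]
ft_force: [-0.8, -0.3, 0.4]
grip_width: 0.302
tool_pos: [524.8, -91.8, 152.1]
ft_force: [-3.4, 2.7, 5.5]
grip_width: 0.158
tool_pos: [524.8, -91.8, 152.1]
ft_force: [-2.9, 2.6, 6.8]
grip_width: 0.157
tool_pos: [480.3, -16.6, 152.1]
ft_force: [1.7, -1.9, 2.4]
tool_pos: [433.1, 63.2, 152.1]
ft_force: [-0.8, -1.1, 2.5]
tool_pos: [432.6, 63.9, 152.0]
ft_force: [-1.6, 0.7, 6.2]
tool_pos: [432.3, 64.4, 152.0]
ft_force: [-0.6, -1.6, 7.6]
tool_pos: [431.3, 66.1, 152.0]
ft_force: [-1.3, -2.8, 7.0]
```

```bash
for i in 1 2 3 4; do python3 -m handwheel '[[[0,-0.1,0],[0,0,0]],[[0,-0.2,0],[0,0,0]],[[0,-0.2,0],[0,0,0]],[[0,-0.2,0],[0,0,0]]]' | egrep 'pos|force'; done
```

```text
tool_pos: [430.3, 67.8, 152.0]
ft_force: [-0.9, -1.2, 5.9]
tool_pos: [429.9, 68.5, 152.0]
ft_force: [1.3, -4.6, 4.9]
tool_pos: [429.9, 68.5, 152.1]
ft_force: [3.1, -7.1, 2.9]
tool_pos: [429.8, 68.6, 152.0]
ft_force: [6.6, -11.0, 0.0]
```

```bash
for i in 1 2; do python3 -m handwheel '[[[0,0.3,0],[0,0,0]],[[0,0.3,0],[0,0,0]],[[0,0.3,0],[0,0,0]],[[0,0.3,0],[0,0,0]]]' 0 | egrep 'force|grip'; done;  python3 -m handwheel '[[[0,0,-1.5],[0,0,0]],[[0,0,-4],[0,0,0]],[[0,0,-7],[0,0,0]],[[0,0,-9.5],[0,0,0]],[[0,0,-9.5],[0,0,0]]]' | egrep 'pos|force'; python3 - <<'E'
from h import *
rgb,d=read_camera("top");P=cloud("top",d)
T=P[(P[:,2]>110)&(P[:,2]<128)&(np.hypot(P[:,0]-430,P[:,1]-70)<125)];b=cv2.minAreaRect(T[:,:2].astype(np.float32));print("tray",b)
E
python3 go.py 621.3 300 248 -59.4
```

```text
ft_force: [-0.3, -0.1, 0.4]
grip_width: 0.722
ft_force: [0.5, -0.5, -0.1]
grip_width: 1.001
tool_pos: [432.9, 69.1, 250.9]
ft_force: [0.0, 0.4, 0.0]
tray ((430.43206787109375, 69.67680358886719), (189.44740295410156, 115.20451354980469), 30.555400848388672)
t=46.53 pos [431.4  69.2 248.7] F [ 0.4 -0.  -0.8] g 1.002 shift cm [ 28.1  -10.18   0.24] turn [ 0.  -0.4  0. ]
```

```bash
for i in 1 2; do python3 -m handwheel '[[[2.8,-1,0],[0,0,0]],[[5.6,-2,0],[0,0,0]],[[8.4,-3,0],[0,0,0]],[[11.2,-4,0],[0,0,0]],[[14.05,-5.1,0],[0,0,0]]]' >/dev/null; done; python3 -m handwheel '[[[0,0,0],[0,0,0]],[[0,0,0],[0,0,0]],[[0,0,0],[0,0,0]]]' >/dev/null ;python3 go.py 621.2 299.8 105.2 -59.4
```

```text
t=47.62 pos [618.9 298.4 244.7] F [ 0.1 -0.5  0.2] g 1.001 shift cm [ 3.100e-01 -1.000e-02  1.395e+01] turn [ 0.   0.2 -0.1]
```

```bash
python3 -m handwheel '[[[0.25,0,3],[0,0,0]],[[0.25,0,7],[0,0,0]],[[0.25,0,11],[0,0,0]],[[0.25,0,13],[0,0,0]],[[0.25,0,13.95],[0,0,0]]]' 0 | egrep 'pos|force';  for i in 1 2; do python3 -m handwheel '[[[0,0,0],[0,0,0]],[[0,0,0],[0,0,0]],[[0,0,0],[0,0,0]],[[0,0,0],[0,0,0]],[[0,0,0],[0,0,0]]]' 255 | egrep 'pos|force|grip'; done; python3 -m handwheel '[[[0,0,-2],[0,0,0]],[[0,0,-6],[0,0,0]],[[0,0,-10],[0,0,0]],[[0,0,-14],[0,0,0]],[[0,0,-18],[0,0,0]]]'| egrep 'pos|force|grip'; python3 go.py 573.5 -82.5 286 -59.4
```

```text
tool_pos: [618.0, 298.9, 102.6]
ft_force: [-0.8, 0.3, -0.3]
tool_pos: [623.1, 300.8, 109.5]
ft_force: [-0.4, -1.2, 3.4]
grip_width: 0.681
tool_pos: [623.1, 300.8, 109.4]
ft_force: [0.9, -1.7, 6.8]
grip_width: 0.682
tool_pos: [620.6, 301.0, 288.0]
ft_force: [1.3, 0.4, -3.6]
grip_width: 0.68
t=49.28 pos [620.6 301.  288. ] F [ 1.3  0.4 -3.6] g 0.680 shift cm [-23.59  30.61   0.21] turn [-0.   0.1  0. ]
```

```bash
for i in 1 2; do python3 -m handwheel '[[[-2.4,3.05,0],[0,0,0]],[[-4.8,6.1,0],[0,0,0]],[[-7.1,9.15,0],[0,0,0]],[[-9.5,12.2,0],[0,0,0]],[[-11.8,15.3,0],[0,0,0]]]' >/dev/null; done; python3 -m handwheel '[[[0,0,0],[0,0,0]],[[0,0,0],[0,0,0]],[[0,0,0],[0,0,0]]]' >/dev/null ;python3 go.py 573.5 -82.5 137 -59.4
python3 - <<'E'
from h import *
rgb,d=read_camera("wrist");save("w5.png",rgb)
E
```

```text
t=50.37 pos [574.  -82.1 286.4] F [ 0.8  0.7 -2.4] g 0.683 shift cm [-0.07  0.04 14.94] turn [-0.1 -0.  -0. ]
```

View pics/w5.png

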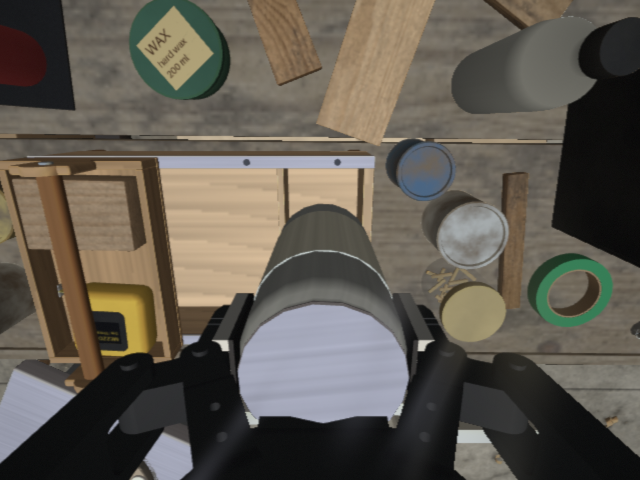

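The tin is over the far pocket, whose dividers show at columns 287 and 360. I'll lower it slowly.

```bash
python3 -m handwheel '[[[-0.05,0,3],[0,0,0]],[[-0.05,0,6],[0,0,0]],[[-0.05,0,8],[0,0,0]],[[-0.05,0,8.5],[0,0,0]],[[-0.05,0,8.5],[0,0,0]]]' | egrep 'pos|force'; for i in 1 2 3; do python3 -m handwheel '[[[0,0,0.5],[0,0,0]],[[0,0,1],[0,0,0]],[[0,0,1.5],[0,0,0]],[[0,0,2],[0,0,0]],[[0,0,2],[0,0,0]]]' | egrep 'pos|force'; done
```

```text
tool_pos: [573.0, -80.2, 199.7]
ft_force: [-0.5, -0.4, -3.1]
tool_pos: [573.3, -82.7, 181.0]
ft_force: [-0.5, 0.1, -3.3]
tool_pos: [572.9, -82.5, 160.3]
ft_force: [-0.1, 0.4, -2.2]
tool_pos: [572.9, -82.5, 140.4]
ft_force: [-1.0, 0.2, -2.6]
```

```bash
python3 -m handwheel '[[[0,0,0.3],[0,0,0]],[[0,0,0.5],[0,0,0]],[[0,0,0.5],[0,0,0]]]' | egrep 'pos|force';for i in 1 2 3 4 5; do python3 -m handwheel '[[[0,0,0.05],[0,0,0]],[[0,0,0.1],[0,0,0]],[[0,0,0.1],[0,0,0]],[[0,0,0.1],[0,0,0]]]' | egrep 'pos|force'; done
```

```text
tool_pos: [573.6, -82.8, 136.4]
ft_force: [-0.3, -0.0, -2.8]
tool_pos: [573.8, -82.9, 135.9]
ft_force: [-0.3, 0.2, -2.1]
tool_pos: [573.8, -82.9, 134.8]
ft_force: [0.3, -0.3, -2.3]
tool_pos: [573.7, -82.9, 133.7]
ft_force: [-0.1, -0.0, -3.0]
tool_pos: [573.7, -82.9, 132.7]
ft_force: [0.3, -0.5, -3.8]
tool_pos: [573.8, -82.8, 131.7]
ft_force: [-0.0, 0.3, -3.4]
```

```bash
for i in 1 2 3; do python3 -m handwheel '[[[0,0,0.05],[0,0,0]],[[0,0,0.1],[0,0,0]],[[0,0,0.1],[0,0,0]],[[0,0,0.1],[0,0,0]]]' | egrep 'pos|force'; done
```

```text
tool_pos: [573.9, -83.0, 131.4]
ft_force: [-2.0, 0.2, 2.1]
tool_pos: [574.0, -83.0, 131.4]
ft_force: [-3.0, 1.2, 7.6]
tool_pos: [574.0, -83.0, 131.4]
ft_force: [-4.7, 1.2, 13.3]
```

Contact at 131.4 mm, as predicted. I'll release, rise, and fetch the can.

```bash
for i in 1 2; do python3 -m handwheel '[[[0,0,-0.2],[0,0,0]],[[0,0,-0.2],[0,0,0]],[[0,0,-0.2],[0,0,0]],[[0,0,-0.2],[0,0,0]]]' 0 | egrep 'force|grip'; done;  python3 -m handwheel '[[[0,0,-2],[0,0,0]],[[0,0,-6],[0,0,0]],[[0,0,-10],[0,0,0]],[[0,0,-14],[0,0,0]],[[0,0,-14],[0,0,0]]]' | egrep 'pos|force'; python3 - <<'E'
from h import *
rgb,d=read_camera("top");P=cloud("top",d)
for c,lo,hi in [((536,259),180,205),((573,-82),145,172)]:
    Q=P[(P[:,2]>lo)&(P[:,2]<hi)&(np.hypot(*(P[:,:2]-c).T)<50)]
    if len(Q): print(len(Q),cv2.minEnclosingCircle(Q[:,:2].astype(np.float32)),Q.mean(0).round(1))
E
python3 go.py 536.5 258.6 270 -59.4
```

```text
ft_force: [0.3, -0.3, -0.1]
grip_width: 1.002
ft_force: [0.2, -0.0, -0.5]
grip_width: 0.999
tool_pos: [577.7, -85.3, 281.6]
ft_force: [1.6, -0.7, 0.5]
393 ((535.1927490234375, 257.73785400390625), 23.083833694458008) [534.6 256.5 190.1]
63 ((569.20166015625, -70.01632690429688), 25.43297004699707) [556.5 -71.2 157. ]
t=56.13 pos [576.3 -84.6 277.9] F [ 0.1 -0.2 -0. ] g 1.004 shift cm [ 14.04 -31.57   0.68] turn [ 0.4 -0.4 -0. ]
```

```bash
for i in 1 2; do python3 -m handwheel '[[[1.4,-3.15,0],[0,0,0]],[[2.8,-6.3,0],[0,0,0]],[[4.2,-9.4,0],[0,0,0]],[[5.6,-12.6,0],[0,0,0]],[[7,-15.8,0],[0,0,0]]]' >/dev/null; done; python3 -m handwheel '[[[0,0,0],[0,0,0]],[[0,0,0],[0,0,0]],[[0,0,0],[0,0,0]]]' >/dev/null ;python3 go.py 536.3 258.6 151 -59.4
```

```text
t=57.22 pos [532.9 259.8 271.6] F [ 0.3 -1.   0.8] g 1.000 shift cm [ 0.26  0.26 12.06] turn [0.1 0.1 0. ]
```

```bash
python3 -m handwheel '[[[0.25,0.2,3],[0,0,0]],[[0.25,0.2,6],[0,0,0]],[[0.25,0.2,9],[0,0,0]],[[0.25,0.2,11.5],[0,0,0]],[[0.25,0.2,12],[0,0,0]]]' 0 | egrep 'pos|force';  for i in 1 2; do python3 -m handwheel '[[[0,0,0],[0,0,0]],[[0,0,0],[0,0,0]],[[0,0,0],[0,0,0]],[[0,0,0],[0,0,0]],[[0,0,0],[0,0,0]]]' 255 | egrep 'pos|force|grip'; done; python3 -m handwheel '[[[0,0,-2],[0,0,0]],[[0,0,-6],[0,0,0]],[[0,0,-10],[0,0,0]],[[0,0,-14],[0,0,0]],[[0,0,-17.3],[0,0,0]]]'| egrep 'pos|force|grip'; python3 go.py 496.0 -125.0 324 -59.4
```

```text
tool_pos: [533.5, 256.7, 147.9]
ft_force: [-0.9, 0.1, -0.4]
tool_pos: [539.1, 259.8, 155.7]
ft_force: [1.3, 0.1, 5.1]
grip_width: 0.578
tool_pos: [539.1, 259.9, 155.7]
ft_force: [1.7, -0.2, 6.4]
grip_width: 0.583
tool_pos: [536.2, 259.9, 328.7]
ft_force: [2.5, 1.0, -3.5]
grip_width: 0.582
t=58.88 pos [536.2 259.9 328.7] F [ 2.5  1.  -3.5] g 0.582 shift cm [-23.07  31.07   0.42] turn [-0.  -0.1  0. ]
```

```bash
for i in 1 2; do python3 -m handwheel '[[[-2.3,3.1,0],[0,0,0]],[[-4.6,6.2,0],[0,0,0]],[[-6.9,9.3,0],[0,0,0]],[[-9.2,12.4,0],[0,0,0]],[[-11.4,15.55,0],[0,0,0]]]' |tail -2; done; python3 -m handwheel '[[[0,0,0],[0,0,0]],[[0,0,0],[0,0,0]],[[0,0,0],[0,0,0]]]' >/dev/null; python3 go.py 499 -124.4 178 -59.4;python3 - <<'E'
from h import *
rgb,d=read_camera("scene");save("s6.png",cv2.resize(rgb[180:340,260:480],None,fx=3.4,fy=3.4,interpolation=cv2.INTER_CUBIC))
E
```

```text
ft_force: [1.0, 0.9, -1.8]
grip_width: 0.584
ft_force: [0.5, -0.8, -3.1]
grip_width: 0.581
t=59.97 pos [ 498.4 -123.4  325.5] F [-0.5 -0.4 -2.7] g 0.580 shift cm [-1.000e-02  1.500e-01  1.475e+01] turn [-0.1 -0.  -0. ]
```

View pics/s6.png

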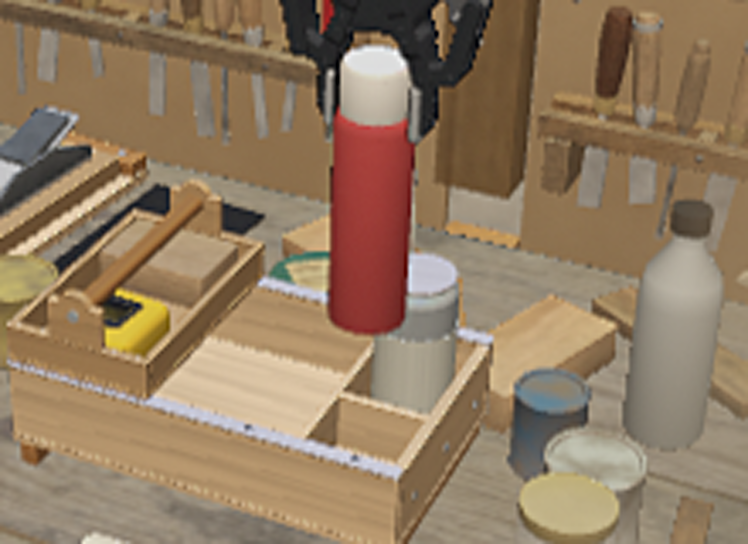

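The tin (412,330) stands upright in its pocket, the can hangs upright above the near pocket (365,430), and the tray is home. I'll lower the can.

```bash
python3 -m handwheel '[[[0,0.1,2],[0,0,0]],[[0,0.1,5],[0,0,0]],[[0,0.1,7],[0,0,0]],[[0,0.1,7.7],[0,0,0]],[[0,0.1,7.7],[0,0,0]]]' | egrep 'pos|force'; for i in 1 2 3; do python3 -m handwheel '[[[0,0,0.5],[0,0,0]],[[0,0,1],[0,0,0]],[[0,0,1.5],[0,0,0]],[[0,0,2],[0,0,0]],[[0,0,2],[0,0,0]]]' | egrep 'pos|force'; done; for i in 1 2 3 4 5; do python3 -m handwheel '[[[0,0,0.05],[0,0,0]],[[0,0,0.1],[0,0,0]],[[0,0,0.1],[0,0,0]],[[0,0,0.1],[0,0,0]]]' | egrep 'pos|force'; done
```

```text
tool_pos: [498.3, -122.1, 246.8]
ft_force: [0.0, 0.1, -1.3]
tool_pos: [498.8, -124.5, 228.1]
ft_force: [-0.9, 0.8, -2.6]
tool_pos: [498.4, -124.3, 207.5]
ft_force: [-0.6, 0.5, -2.9]
tool_pos: [498.4, -124.3, 187.5]
ft_force: [0.5, -0.7, -2.6]
tool_pos: [499.4, -124.8, 188.0]
ft_force: [0.6, -0.3, -2.6]
tool_pos: [499.2, -124.7, 186.8]
ft_force: [-0.0, 0.0, -2.0]
tool_pos: [499.1, -124.7, 185.8]
ft_force: [-0.3, -0.0, -2.6]
tool_pos: [499.2, -124.7, 184.8]
ft_force: [0.5, 1.3, -1.5]
tool_pos: [499.1, -124.7, 183.8]
ft_force: [0.7, 0.3, -2.1]
```

```bash
python3 -m handwheel '[[[0,0,0.2],[0,0,0]],[[0,0,0.4],[0,0,0]],[[0,0,0.4],[0,0,0]]]' | egrep 'pos|force';for i in 1 2 3 4; do python3 -m handwheel '[[[0,0,0.05],[0,0,0]],[[0,0,0.1],[0,0,0]],[[0,0,0.1],[0,0,0]],[[0,0,0.1],[0,0,0]]]' | egrep 'pos|force'; done
```

```text
tool_pos: [498.8, -124.5, 179.3]
ft_force: [-1.2, 1.2, -3.2]
tool_pos: [499.2, -124.7, 178.8]
ft_force: [-0.5, -0.6, -2.6]
tool_pos: [499.1, -124.7, 177.8]
ft_force: [0.1, 0.7, -3.1]
tool_pos: [499.4, -124.8, 177.6]
ft_force: [-2.0, 0.2, 4.3]
tool_pos: [499.7, -124.9, 177.6]
ft_force: [-3.3, 0.5, 10.3]
```

```bash
for i in 1 2; do python3 -m handwheel '[[[0,0,-0.1],[0,0,0]],[[0,0,-0.1],[0,0,0]],[[0,0,-0.1],[0,0,0]],[[0,0,-0.1],[0,0,0]]]' 0 | egrep 'force|grip'; done;  python3 -m handwheel '[[[0,0,-2],[0,0,0]],[[0,0,-5],[0,0,0]],[[0,0,-8],[0,0,0]],[[0,0,-11],[0,0,0]],[[0,0,-12],[0,0,0]]]' | egrep 'pos|force'; for i in 1 2; do python3 -m handwheel '[[[0,-4,0],[0,0,0]],[[0,-8,0],[0,0,0]],[[0,-12,0],[0,0,0]],[[0,-16,0],[0,0,0]],[[0,-20,0],[0,0,0]]]' | egrep 'pos|force';done; python3 - <<'E'
from h import *
rgb,d=read_camera("top");save("t7.png",rgb[150:400,100:520]);P=cloud("top",d)
for n,c,lo,hi in [("can",(496,-126),195,225),("tin",(573,-82),145,172),("wax",(625,108),35,55),("jar",(555,-269),75,95)]:
    Q=P[(P[:,2]>lo)&(P[:,2]<hi)&(np.hypot(*(P[:,:2]-c).T)<50)]
    if len(Q): print(n,len(Q),cv2.minEnclosingCircle(Q[:,:2].astype(np.float32)),Q.mean(0).round(1))
for n,c,lo,hi,r in [("plane",(496,400),44,95,100),("tray",(430,70),110,128,125)]:
    Q=P[(P[:,2]>lo)&(P[:,2]<hi)&(np.hypot(*(P[:,:2]-c).T)<r)]
    b=cv2.minAreaRect(Q[:,:2].astype(np.float32));print(n,len(Q),np.round(b[0],1),np.round(b[1],1),round(b[2],1))
rgb,d=read_camera("scene");P=cloud("scene",d)
print(state()["time"],state()["tool_pos"])
a=cv2.resize(rgb[170:370,200:460],None,fx=3,fy=3,interpolation=cv2.INTER_CUBIC);save("s7.png",a)
E
```

```text
ft_force: [-0.2, -0.6, 0.1]
grip_width: 0.999
ft_force: [0.3, 0.8, -0.5]
grip_width: 0.996
tool_pos: [501.0, -126.0, 302.2]
ft_force: [0.2, -0.5, 0.4]
tool_pos: [396.0, 48.5, 297.4]
ft_force: [1.5, 0.4, 0.1]
tool_pos: [293.9, 220.7, 297.7]
ft_force: [0.8, 1.2, 0.5]
can 428 ((495.8216247558594, -126.49307250976562), 23.314712524414062) [ 495.4 -124.7  211.5]
tin 583 ((572.0844116210938, -82.42443084716797), 29.743724822998047) [570.6 -81.3 158.8]
wax 980 ((625.1121826171875, 108.58233642578125), 42.996551513671875) [624.8 108.6  41.9]
jar 648 ((556.1175537109375, -269.30133056640625), 32.92837905883789) [ 555.8 -268.    84.6]
plane 1207 [495.8 400. ] [154.2  49.6] 25.0
tray 1991 [430.1  69.9] [190.  116.1] 30.6
66.95 [291.00754045 225.08121426 297.10360384]
```

View pics/s7.png

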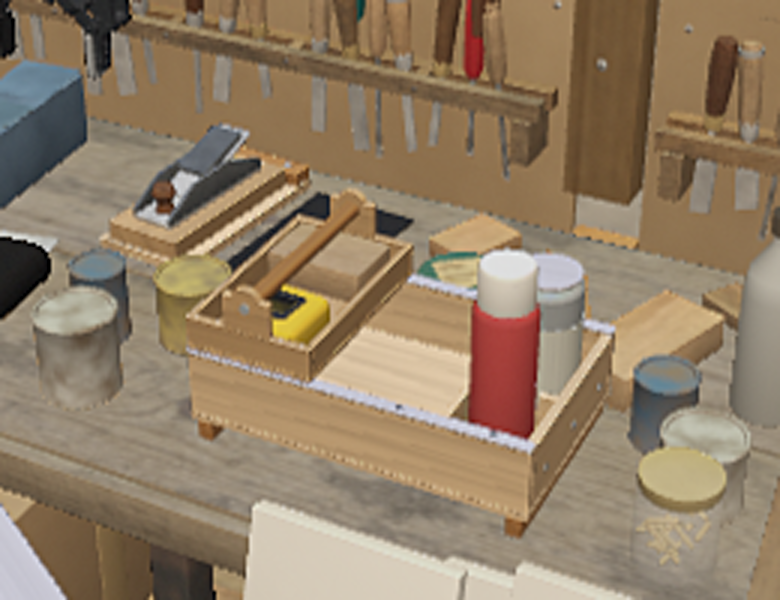

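View pics/t7.png

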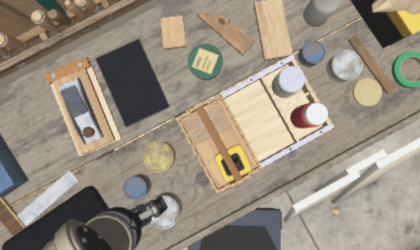

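Both views show the can and the tin upright in their own pockets, the tray home, the plane on the board and the bystanders where they were. I'm handing in.

```bash
python3 -m handwheel '[[[0,0,0],[0,0,0]],[[0,0,0],[0,0,0]]]' | egrep 'time|force'; python3 -c "from cell import finish_job; print(finish_job())"
```

```text
time: 67.12
ft_force: [1.2, 0.2, 0.6]
the job is handed in; nothing more can be done
None
```

The job is done and handed in at 67 s of the 152 s allowed; `finish_job` gave no verdict. I stood the can and then the tin on the mat, slid the tray across to its stop and laid the plane on the pale board. After that I slid the tray home to its stop, then put the tin and the can back in their own pockets.

The last checks with the top camera all agreed:
- **Plane:** at (495.8, 400.0) mm and 25.0°, lengthwise, within about 1 mm of the middle of the pale board.
- **Tray:** back to within 0.3 mm of where it started.
- **Can and tin:** upright, within about 2 mm of where they first stood.
- **Wax tin and jar:** where they were, within measuring error (under 1 mm).

The highest wrist-force component I read was about 17 N, when the tray met its far stop. Nothing failed. One check fell through: just after I laid the plane down the arm hid it from the top camera, so I confirmed its position from the next picture.

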